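Pack the soil-sampling caddy

TASK

Pack the grey sampling caddy: stand each of the two yellow-capped vials from the open table (not those in the cardboard box at the back) in a yellow cup (one to a cup, either way round), stand the blue-capped vial in the blue cup, and lay the blue marker flat in the caddy's black pen trough. Keep the vials upright the whole time, without knocking any over. The white-capped vial and the red marker do not belong to the set: leave them where they are, and let go of everything at the end.

Things in the scene. Friction and masses are not known exactly. Their poses are not given: they have to be found in the camera images.
- vial_yellow_a: Closed specimen vial, clear with grey-brown soil inside and a yellow snap cap, standing upright. 58 mm tall; body 24 mm diameter up to 46 mm, cap 26 mm diameter from 46 to 58 mm. Weighs about 13 to 25 g. Origin: centre of its underside; z is its axis, up. The two yellow-capped vials are interchangeable.
- vial_yellow_b: Closed specimen vial, clear with grey-brown soil inside and a yellow snap cap, standing upright. 58 mm tall; body 24 mm diameter up to 46 mm, cap 26 mm diameter from 46 to 58 mm. Weighs about 13 to 25 g. Origin: centre of its underside; z is its axis, up. The two yellow-capped vials are interchangeable.
- vial_blue: Closed specimen vial, clear with grey-brown soil inside and a blue snap cap, standing upright. 58 mm tall; body 24 mm diameter up to 46 mm, cap 26 mm diameter from 46 to 58 mm. Weighs about 13 to 25 g. Origin: centre of its underside; z is its axis, up.
- vial_white: Closed specimen vial, clear with grey-brown soil inside and a white snap cap, standing upright. 58 mm tall; body 24 mm diameter up to 46 mm, cap 26 mm diameter from 46 to 58 mm. Weighs about 13 to 25 g. Origin: centre of its underside; z is its axis, up. A look-alike that does not belong to the set: leave it.
- marker_blue: Blue felt marker pen lying flat, 129 mm long, about 16 mm wide and 16 mm high; about 14 to 28 g; it does not roll. Origin: centre of its underside; y is its long axis, z up. It goes in the pen trough, either end first.
- marker_red: Red felt marker pen lying flat, 129 mm long, about 16 mm wide and 16 mm high; about 14 to 28 g; it does not roll. Origin: centre of its underside; y is its long axis, z up. A look-alike that does not belong to the set: leave it.
- cup_yellow_a: Yellow open round plastic cup fixed on the caddy's base plate, 49 mm outside, 42 mm inside diameter, 22 mm tall, inner floor 3 mm above its origin. Holds one vial loosely. Origin: centre of its underside (6 mm above the work surface); z up. The three cups stand in one row, 75 mm apart, in an order that changes. Takes either yellow-capped vial.
- cup_yellow_b: Yellow open round plastic cup fixed on the caddy's base plate, 49 mm outside, 42 mm inside diameter, 22 mm tall, inner floor 3 mm above its origin. Holds one vial loosely. Origin: centre of its underside (6 mm above the work surface); z up. The three cups stand in one row, 75 mm apart, in an order that changes. Takes either yellow-capped vial.
- cup_blue: Blue open round plastic cup fixed on the caddy's base plate, 49 mm outside, 42 mm inside diameter, 22 mm tall, inner floor 3 mm above its origin. Holds one vial loosely. Origin: centre of its underside (6 mm above the work surface); z up. The three cups stand in one row, 75 mm apart, in an order that changes. Takes the blue-capped vial.
- pen_trough (a point): Centre of the floor of the black pen trough, 6 mm above the table. Inside 150 mm long (along y) and 36 mm wide (x); walls 3 mm thick, 12 mm above the floor; the long walls are left out over the middle 70 mm as a gap for the fingers. It is part of the caddy, a grey plate 130 x 250 x 6 mm fixed to the table; the row of cups runs parallel to it, 68 mm towards -x. z up.
Not all that is in view belongs to the job. Several things look just like the vial_yellow_b: the one meant starts farthest from the robot's base.

How it is judged:
By the outcome, as a careful person would: the job done as asked, in the order asked, and still so for the second after the job is handed in, with the robot touching nothing.
It also fails if it takes over 93 s, if anything falls off the work surface, if the arm or the gripper's body presses on something with over 40 N, if the wrist force passes 120 N, or if a joint passes its speed limit or range.

ROBOT

A 7-joint arm with a two-finger parallel gripper is mounted at the origin on a cart in front of the work surface, level with it; the furniture and walls round the work are solid. World frame = base frame: x ahead of the robot, y to its left, z up, the work surface at z = 0. Lengths are in mm, angles in rad, forces in N, time in s.
With the tool pointing down it reaches from about 400 to 850 mm from the base axis. Payload 10.4 kg.
Tool frame: the origin (TCP) lies at the very end of the fingers, on their centre line; the grasp point (between the pads) lies 19 mm behind it; z points along the fingers, y is the line along which they close (so a half turn about z gives the same grasp; the last joint's range is limited). The gripper opens to 87 mm and grips with 3 to 60 N. Pads are 19 mm wide; open, the fingers measure 117 mm over their backs; the gripper's body (75 mm by 190 mm) begins 51 mm behind the grasp point.
Start: joints at [1.212, 0.332, -0.065, 1.46, 0.022, 1.35, -0.088], TCP at [205.975, -590.107, 222.576] pointing down, gripper open.
Joint ranges: [-2.6, 2.6], [-0.5, 2.12], [-1.47, 1.34], [0.16, 2.42], [-1.27, 4.41], [0.06, 2.06], [-2.6, 2.6]. Speed limits (rad/s): [2.22, 2.22, 2.79, 2.79, 3.14, 3.14, 3.14].

INTERFACE

Orientations are given as [roll, pitch, yaw] about the fixed x, y, z axes, in that order (R = Rz(yaw) Ry(pitch) Rx(roll)).
In Python, from station import state, read_camera, sign_off gives the robot as it stands.
- The arm moves only by the tool drive_tool, never from a script. Its argument "plan" is a list of rows, each a list of 3 entries, a list of its own where there are three numbers: the shift along the tool's x, y, z in mm, then the turn, a rotation vector about the tool's x, y, z in degrees, then the finger opening in mm, from 0 to 87. In form: [[[dx, dy, dz], [wx, wy, wz], jaw], ...]. A call has 1 to 12 rows; each row is the pose to reach, as a shift and turn from the pose commanded when the call began, along the tool's axes at that moment; what a row does not reach only later rows make up. A row lasts 1/10 s, in which the tool goes at most 50 mm and 8.59 degrees, less where a joint would pass 70% of its speed; a pose out of reach is approached as far as the arm can. A call with a gripper value outside its range is refused whole. The fingers move at their own pace and stop on an object; "newtons" is the grip in N (left out, the last holds). Time passes only in rows, so rows that repeat a pose let the fingers close. It gives the time, the measured TCP pose, the force, the opening and the grip force at its end, in the units of the state.
- state(): the state, without advancing time (a new reading comes with each control period).
- read_camera(name): name is "scene" or "top"; returns a dict with "frame" (420x560x3 uint8, red, green, blue), "range_z" (420x560 float32, mm along the optical axis (not along the pixel's ray), 0 where there is no reading), "mtx" (3x3 intrinsics, pixels), "position" and "orientation" of the camera in the world. Camera axes: x right, y down, z forward; pixel columns grow to the right and rows downward; lengths in mm; the calibration is good to about 2 mm. A picture is of the moment at which its call begins.
- sign_off(): hands the job in; it is judged then, once.
The state is a dict: "time_s": time; "joints": joint angles; "joint_vel": joint speeds; "effort": joint torques, N m; "ee_pos": TCP position; "orientation": TCP orientation; "contact_force": force on the tool from outside, world axes, zero at the start; "moment": the same for the moment, N m; "grip_width": finger opening in mm; "finger_force": force on a finger pad.
Only numpy, scipy, OpenCV 4.12 (cv2) and the standard library are available. Lean on these libraries where they do the work, as an engineer would, in place of code of your own. Each camera call takes 0.05 s, during which the arm holds its last target. There are 200 camera calls.

## Working session

There is one attempt and no reset: what is moved stays moved. The work goes in short steps, Python scripts to look and compute and a tool call to move; the robot and the scene stay as the last step left them, time stands still between calls to the robot, and variables do not carry over. Pictures are saved under pics/ and viewed, at most 14 in all, crops included, and the job is handed in when it is done.

Besides the shell and the picture viewer there is one more tool, called after ">>>" by a JSON object that holds its "op" and its "data", one argument or row to a line. drive_tool: Moves the arm, as the interface text tells. Its arguments: {"type":"object","properties":{"plan":{"type":"array","items":{"type":"array"}},"newtons":{"type":"number"}},"required":["plan"]}

```bash
mkdir -p pics; cat > h.py <<'E'
import numpy as np, cv2
from scipy.spatial.transform import Rotation as R
from station import state, read_camera, sign_off
def cam(n):
    c=read_camera(n)
    return c
def rot(o):
    o=np.array(o,float)
    if o.shape==(3,3): return o
    return R.from_euler('xyz',o).as_matrix() if o.size==3 else R.from_quat(o).as_matrix()
def cloud(c):
    h,w=c['range_z'].shape; K=np.array(c['mtx']); u,v=np.meshgrid(np.arange(w),np.arange(h)); z=c['range_z']
    p=np.stack([(u-K[0,2])/K[0,0]*z,(v-K[1,2])/K[1,1]*z,z],-1)
    return p@rot(c['orientation']).T+np.array(c['position'])
E
python3 - <<'E'
from h import *
for n in('scene','top'):
    c=cam(n); np.savez('%s0.npz'%n,**c); print(n,c['mtx'],c['position'],c['orientation'])
    cv2.imwrite('pics/%s0.png'%n,cv2.resize(c['frame'][:,:,::-1],(800,600),interpolation=cv2.INTER_CUBIC))
s=state();print(s)
E
```

```text
scene [[383.53952223   0.         274.25971571]
 [  0.         383.53952223 206.78151805]
 [  0.           0.           1.        ]] [110.14415561 638.82221307 567.47605802] [-2.21586546  0.00765997 -2.52947989]
top [[507.05608957   0.         282.4475689 ]
 [  0.         507.05608957 211.32772026]
 [  0.           0.           1.        ]] [ 415.90941338   81.69946292 1028.13805561] [-3.02426555  0.01099601 -1.56048252]
{'time_s': 0.1, 'joints': array([ 1.21240478,  0.33275984, -0.06469978,  1.46082986,  0.02159054,
        1.34991094, -0.08848586]), 'joint_vel': array([-4.81029173e-04,  3.74298595e-04,  3.13536799e-04, -2.39626125e-03,
       -7.94894561e-04,  2.61377139e-03,  8.27427067e-05]), 'effort': array([ 2.72757388e-03, -6.24546647e+01,  2.55251251e-02, -3.90715849e+01,
       -6.14262745e-02,  3.66124290e-02,  8.61732292e-05]), 'ee_pos': array([ 205.8366721 , -589.77512855,  221.87711557]), 'orientation': array([-3.14038050e+00,  4.62559619e-05,  3.35822063e-01]), 'contact_force': array([0.72512062, 0.28668245, 0.60424573]), 'moment': array([ 0.0115216 , -0.03937925, -0.01457354]), 'finger_force': 0.0, 'grip_width': 87.04905156919554}
```

View pics/scene0.png

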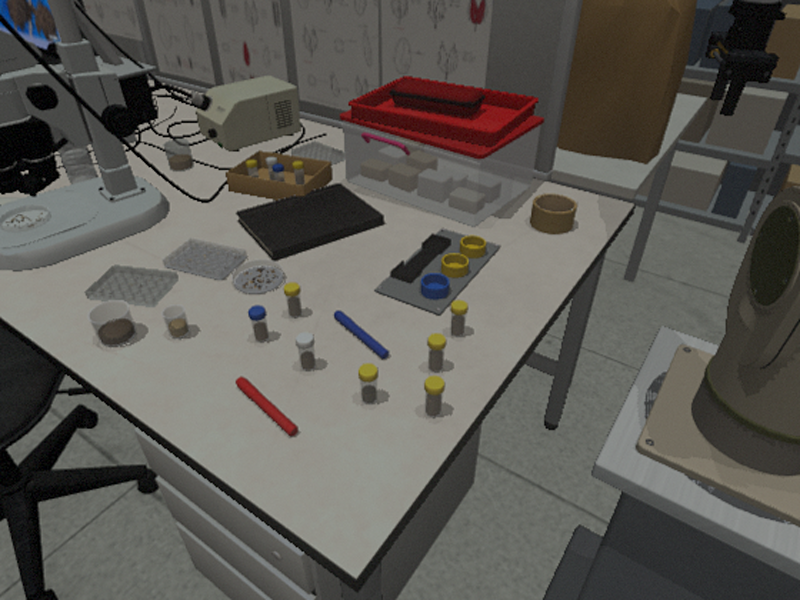

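View pics/top0.png

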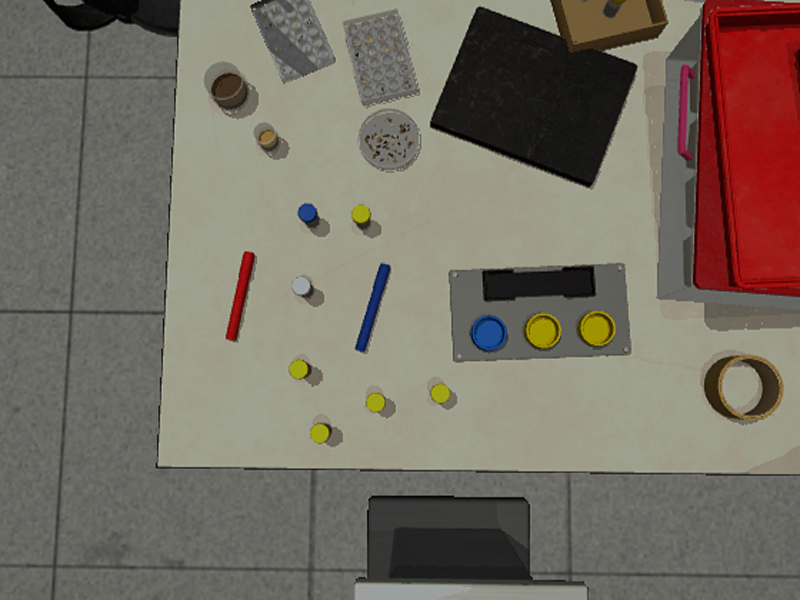

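The top view shows five yellow vials on the open table, at (361,214), (299,369), (320,433), (375,402) and (440,393). The blue vial is at (308,212), the white one at (302,286), the blue marker at (373,307), the trough at (539,284), and the cups at (489,333) blue, (543,331) yellow and (597,328) yellow. Next I'll measure their positions.

```bash
python3 - <<'E'
from h import *
c=dict(np.load('top0.npz')); P=cloud(c); K=c['mtx'];Rm=rot(c['orientation'])
def at(u,v,h):
    u*=.7;v*=.7
    d=Rm@np.array([(u-K[0,2])/K[0,0],(v-K[1,2])/K[1,1],1]); return c['position']+d*(h-c['position'][2])/d[2]
hsv=cv2.cvtColor(c['frame'],cv2.COLOR_RGB2HSV)
ok=c['range_z']>0
def blobs(name,m):
    n,l,s,cen=cv2.connectedComponentsWithStats(m.astype(np.uint8))
    for i in range(1,n):
        if s[i,4]<40: continue
        q=P[(l==i)]; zt=np.percentile(q[:,2],95); t=q[q[:,2]>zt-4]
        mm=(t[:,:2].min(0)+t[:,:2].max(0))/2
        pr=at(cen[i][0]/.7,cen[i][1]/.7,58)
        r=cv2.minAreaRect(t[:,:2].astype(np.float32))
        print(name,s[i,4],np.round(cen[i]/.7),'ztop %.0f'%zt,'mid',mm.round(),'mean',t[:,:2].mean(0).round(),'ray58',pr[:2].round(),'dist %.0f'%np.hypot(*mm),'rect',np.round(r[0]),np.round(r[1]),round(r[2],1))
H,S,V=hsv[...,0],hsv[...,1],hsv[...,2]
near=(P[...,0]<900)&ok
blobs('Y',(H>22)&(H<35)&(S>150)&(V>90)&near)
blobs('B',(H>105)&(H<125)&(S>130)&near)
blobs('K',(V<60)&(P[...,2]<40)&(P[...,2]>2)&near&(P[...,0]<560))
for n,u,v,h in[('wh',302,286,58),('cupB',489,333,28),('cupY1',543,331,28),('cupY2',597,328,28),('tl',450,271,6),('tr',624,265,6),('br',630,353,6),('bl',455,360,6)]: print(n,at(u,v,h).round(), P[int(v*.7),int(u*.7)].round())
E
```

```text
Y 125 [360. 213.] ztop 60 mid [651. 154.] mean [651. 154.] ray58 [652. 154.] dist 670 rect [651. 154.] [24. 22.] 86.2
Y 423 [596. 328.] ztop 30 mid [ 500. -174.] mean [ 500. -173.] ray58 [ 497. -165.] dist 529 rect [ 500. -174.] [46. 48.] 1.4
Y 438 [542. 330.] ztop 31 mid [496. -99.] mean [497. -99.] ray58 [493. -93.] dist 506 rect [496. -99.] [47. 47.] 76.3
Y 130 [298. 368.] ztop 60 mid [439. 233.] mean [439. 233.] ray58 [439. 234.] dist 497 rect [439. 233.] [23. 22.] 54.1
Y 139 [440. 393.] ztop 60 mid [409.  44.] mean [409.  44.] ray58 [409.  44.] dist 411 rect [409.  44.] [23. 23.] 0.3
Y 137 [375. 402.] ztop 60 mid [397. 130.] mean [396. 129.] ray58 [397. 130.] dist 418 rect [396. 130.] [21. 23.] 45.5
Y 139 [319. 433.] ztop 60 mid [355. 203.] mean [355. 203.] ray58 [355. 204.] dist 409 rect [356. 204.] [24. 23.] 57.5
B 128 [307. 212.] ztop 60 mid [653. 228.] mean [653. 228.] ray58 [652. 227.] dist 691 rect [653. 228.] [22. 22.] 3.9
B 445 [372. 306.] ztop 19 mid [528. 138.] mean [532. 137.] ray58 [524. 136.] dist 546 rect [528. 137.] [ 14. 127.] 74.2
B 487 [488. 332.] ztop 29 mid [493. -24.] mean [493. -24.] ray58 [490. -21.] dist 493 rect [492. -24.] [46. 48.] 45.4
K 594 [534. 292.] ztop 19 mid [549. -96.] mean [546. -89.] ray58 [545. -82.] dist 558 rect [549. -96.] [154.  19.] 89.9
K 308 [715. 387.] ztop 38 mid [ 421. -342.] mean [ 421. -335.] ray58 [ 421. -320.] dist 542 rect [ 420. -341.] [81. 28.] 1.3
K 293 [762. 385.] ztop 36 mid [ 422. -395.] mean [ 438. -398.] ray58 [ 424. -382.] dist 578 rect [ 423. -396.] [71. 27.] 4.6
wh [551. 231.  58.] [551. 232.  58.]
cupB [491. -25.  28.] [493. -26.   9.]
cupY1 [495. -99.  28.] [ 498. -102.   10.]
cupY2 [ 500. -174.   28.] [ 502. -176.   12.]
tl [581.  28.   6.] [583.  28.   3.]
tr [ 592. -219.    6.] [ 592. -216.   11.]
br [ 467. -225.    6.] [ 467. -224.    8.]
bl [455.  21.   6.] [457.  22.   9.]
```

>>> {"op": "drive_tool", "data": {
  "plan": [
    [[312,-304,70],[0,0,-70.8],50],
    [[312,-304,70],[0,0,-70.8],50],
    [[312,-304,70],[0,0,-70.8],50],
    [[312,-304,70],[0,0,-70.8],50],
    [[312,-304,70],[0,0,-70.8],50],
    [[312,-304,70],[0,0,-70.8],50],
    [[312,-304,70],[0,0,-70.8],50],
    [[312,-304,70],[0,0,-70.8],50],
    [[453,-467,70],[0,0,-70.8],50],
    [[453,-467,70],[0,0,-70.8],50],
    [[453,-467,70],[0,0,-70.8],50],
    [[453,-467,70],[0,0,-70.8],50]
  ],
  "newtons": 12
}}

```text
time_s: 1.3
ee_pos: [458.6, -50.0, 154.0]
orientation: [3.141, 0.001, 1.571]
contact_force: [0.5, -0.5, -0.4]
grip_width: 49.9
finger_force: 0.0
```

>>> {"op": "drive_tool", "data": {
  "plan": [
    [[0,0,0],[0,0,0],50],
    [[0,0,0],[0,0,0],50],
    [[0,0,0],[0,0,0],50]
  ]
}}

```text
time_s: 1.6
ee_pos: [457.9, -52.9, 153.7]
orientation: [-3.141, 0.0, 1.57]
contact_force: [0.8, -0.6, 0.5]
grip_width: 50.1
finger_force: 0.0
```

>>> {"op": "drive_tool", "data": {
  "plan": [
    [[286,-19,0],[0,0,0],50],
    [[286,-19,0],[0,0,0],50],
    [[286,-19,0],[0,0,0],50],
    [[286,-19,0],[0,0,0],50],
    [[286,-19,0],[0,0,0],50],
    [[286,-19,0],[0,0,0],50],
    [[286,-19,40],[0,0,0],50],
    [[286,-19,74],[0,0,0],50],
    [[286,-19,74],[0,0,0],50],
    [[286,-19,74],[0,0,0],50]
  ]
}}

```text
time_s: 2.6
ee_pos: [439.5, 233.2, 80.4]
orientation: [-3.141, 0.0, 1.57]
contact_force: [0.4, 0.8, 0.6]
grip_width: 49.8
finger_force: 0.0
```

```bash
python3 - <<'E'
from h import *
a=cam('top');b=cam('scene');print(state()['ee_pos'])
f=a['frame'][:,:,::-1][180:330,130:330];g=b['frame'][:,:,::-1][180:330,180:380]
cv2.imwrite('pics/a1.png',np.hstack([cv2.resize(x,(400,300),interpolation=cv2.INTER_CUBIC) for x in(f,g)]))
E
```

```text
[440.49793755 233.94736395  81.7199185 ]
```

View pics/a1.png

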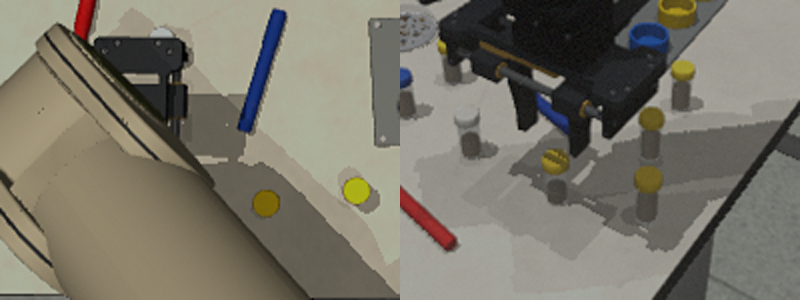

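In the scene crop the fingers, at (525,115) and (580,140), straddle the vial cap at (555,160). I'll lower and grip.

>>> {"op": "drive_tool", "data": {
  "plan": [
    [[0,0,30],[0,0,0],50],
    [[0,0,53],[0,0,0],50],
    [[0,0,53],[0,0,0],50],
    [[0,0,53],[0,0,0],20],
    [[0,0,53],[0,0,0],20],
    [[0,0,53],[0,0,0],20],
    [[0,0,53],[0,0,0],20],
    [[0,0,53],[0,0,0],20],
    [[0,0,53],[0,0,0],20],
    [[0,0,53],[0,0,0],20]
  ]
}}

```text
time_s: 3.7
ee_pos: [439.7, 234.5, 27.6]
orientation: [3.14, -0.0, 1.572]
contact_force: [-2.0, -0.3, 6.6]
grip_width: 24.3
finger_force: 12.0
```

>>> {"op": "drive_tool", "data": {
  "plan": [
    [[0,0,-20],[0,0,0],20],
    [[0,0,-60],[0,0,0],20],
    [[0,0,-103],[0,0,0],20],
    [[0,0,-103],[0,0,0],20],
    [[0,0,-103],[0,0,0],20]
  ]
}}

```text
time_s: 4.2
ee_pos: [439.7, 234.1, 130.6]
orientation: [3.14, 0.0, 1.571]
contact_force: [-0.4, -0.5, -1.5]
grip_width: 24.5
finger_force: 12.0
```

```bash
python3 - <<'E'
from h import *
P=cloud(dict(np.load('top0.npz'))).reshape(-1,3)
q=P[(P[:,2]>50)&(P[:,1]<-180)&(P[:,0]>300)&(P[:,2]<500)]
for lo in range(50,400,40):
    t=q[(q[:,2]>=lo)&(q[:,2]<lo+40)]
    if len(t)>20: print(lo,len(t),'xmin',np.percentile(t[:,0],1).round(),'ymax',np.percentile(t[:,1],99).round())
b=cam('scene')
cv2.imwrite('pics/a2.png',cv2.resize(b['frame'][:,:,::-1][130:330,180:420],(600,500),interpolation=cv2.INTER_CUBIC)); print(state()['grip_width'],state()['contact_force'])
E
```

```text
50 1383 xmin 394.0 ymax -206.0
90 1417 xmin 535.0 ymax -264.0
130 12633 xmin 536.0 ymax -255.0
170 2747 xmin 535.0 ymax -274.0
24.49797465820175 [-1.05061202 -0.10436878 -0.92152862]
```

View pics/a2.png

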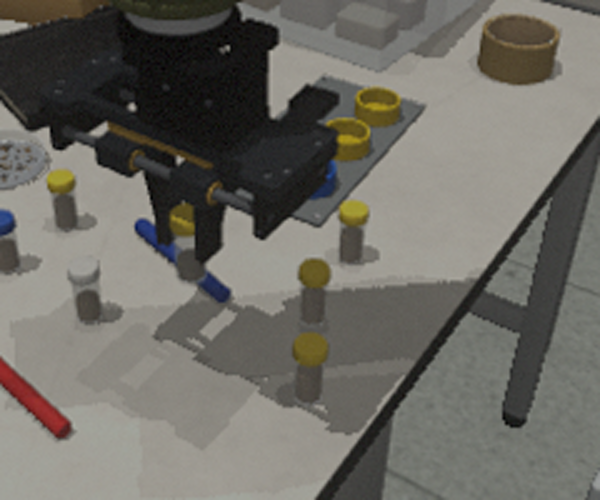

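The scene crop shows the vial held upright between the fingers, with its cap at (182,215) and its base at (190,275). Before going to the outermost cup I'll check the clearance to the bin.

```bash
python3 - <<'E'
from h import *
for n in('top0','scene0'):
    P=cloud(dict(np.load(n+'.npz'))).reshape(-1,3)
    for lo in range(40,220,20):
        t=P[(P[:,2]>=lo)&(P[:,2]<lo+20)&(P[:,1]<-180)&(P[:,1]>-420)&(P[:,0]>480)&(P[:,0]<640)]
        if len(t)>5: print(n,lo,len(t),'xmin',t[:,0].min().round(),'ymax',np.sort(t[:,1])[::-1][[0,len(t)//20,len(t)//5]].round())
E
```

```text
top0 40 295 xmin 534.0 ymax [-263. -265. -267.]
top0 60 321 xmin 534.0 ymax [-264. -265. -267.]
top0 80 339 xmin 534.0 ymax [-263. -265. -267.]
top0 100 311 xmin 535.0 ymax [-264. -265. -266.]
top0 120 124 xmin 543.0 ymax [-260. -262. -264.]
top0 140 321 xmin 530.0 ymax [-257. -259. -262.]
top0 160 3541 xmin 531.0 ymax [-258. -266. -284.]
top0 180 745 xmin 533.0 ymax [-284. -286. -289.]
scene0 40 331 xmin 531.0 ymax [-261. -264. -266.]
scene0 60 333 xmin 531.0 ymax [-260. -264. -266.]
scene0 80 349 xmin 531.0 ymax [-261. -264. -266.]
scene0 100 363 xmin 532.0 ymax [-261. -263. -266.]
scene0 120 353 xmin 531.0 ymax [-259. -262. -265.]
scene0 140 413 xmin 525.0 ymax [-255. -258. -263.]
scene0 160 607 xmin 524.0 ymax [-256. -269. -290.]
scene0 180 284 xmin 529.0 ymax [-282. -285. -288.]
```

>>> {"op": "drive_tool", "data": {
  "plan": [
    [[-40,10,0],[0,0,0],20],
    [[-80,15,0],[0,0,0],20],
    [[-130,20,0],[0,0,0],20],
    [[-180,30,0],[0,0,0],20],
    [[-230,35,0],[0,0,0],20],
    [[-280,45,0],[0,0,0],20],
    [[-330,50,0],[0,0,0],20],
    [[-370,58,0],[0,0,0],20],
    [[-395,60,0],[0,0,0],20],
    [[-408,60,0],[0,0,0],20],
    [[-408,60,0],[0,0,0],20],
    [[-408,60,0],[0,0,0],20]
  ]
}}

```text
time_s: 5.45
ee_pos: [499.3, -171.9, 129.4]
orientation: [-3.141, -0.001, 1.573]
contact_force: [0.4, 1.1, -0.1]
grip_width: 24.3
finger_force: 12.0
```

>>> {"op": "drive_tool", "data": {
  "plan": [
    [[-1,0,35],[0,0,0],20],
    [[-1,0,65],[0,0,0],20],
    [[-1,0,85],[0,0,0],20],
    [[-1,0,92],[0,0,0],20],
    [[-1,0,92],[0,0,0],20],
    [[-1,0,92],[0,0,0],20]
  ]
}}

```text
time_s: 6.05
ee_pos: [500.2, -173.9, 38.9]
orientation: [3.14, 0.0, 1.573]
contact_force: [1.2, 0.9, 0.4]
grip_width: 24.0
finger_force: 12.0
```

```bash
python3 - <<'E'
from h import *
b=cam('scene')
cv2.imwrite('pics/a3.png',cv2.resize(b['frame'][:,:,::-1][130:230,250:370],(600,500),interpolation=cv2.INTER_CUBIC)); s=state();print(s['ee_pos'],s['contact_force'])
E
```

```text
[ 500.17970453 -174.26834657   38.97567512] [-0.1027365  -0.20809678 -0.64716496]
```

View pics/a3.png

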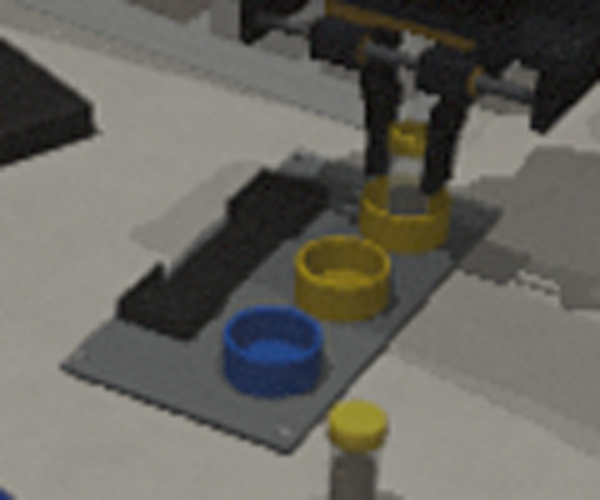

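The vial sits inside the far yellow cup at (405,205), between the fingers. I'll lower it the last 2 mm, release and lift.

>>> {"op": "drive_tool", "data": {
  "plan": [
    [[0,0,2],[0,0,0],20],
    [[0,0,2],[0,0,0],20],
    [[0,0,2],[0,0,0],34],
    [[0,0,2],[0,0,0],50],
    [[0,0,2],[0,0,0],50],
    [[0,0,2],[0,0,0],50],
    [[0,0,-20],[0,0,0],50],
    [[0,0,-60],[0,0,0],50],
    [[0,0,-91],[0,0,0],50],
    [[0,0,-91],[0,0,0],50]
  ]
}}

```text
time_s: 7.1
ee_pos: [501.9, -175.3, 133.2]
orientation: [3.135, 0.003, 1.572]
contact_force: [0.2, 0.2, 0.8]
grip_width: 50.3
finger_force: 0.0
```

>>> {"op": "drive_tool", "data": {
  "plan": [
    [[329,150,0],[0,0,0],50],
    [[329,150,0],[0,0,0],50],
    [[329,150,0],[0,0,0],50],
    [[329,150,0],[0,0,0],50],
    [[329,150,0],[0,0,0],50],
    [[329,150,0],[0,0,0],50],
    [[329,150,0],[0,0,0],50],
    [[329,150,0],[0,0,0],50],
    [[329,150,25],[0,0,0],50],
    [[329,150,50],[0,0,0],50],
    [[329,150,50],[0,0,0],50],
    [[329,150,50],[0,0,0],50]
  ]
}}

```text
time_s: 8.3
ee_pos: [649.0, 153.9, 78.8]
orientation: [-3.141, 0.0, 1.571]
contact_force: [-0.0, 0.5, 0.8]
grip_width: 50.2
finger_force: 0.0
```

```bash
python3 - <<'E'
from h import *
b=cam('scene');a=cam('top');f=a['frame'][:,:,::-1][130:330,150:350]
g=b['frame'][:,:,::-1][130:330,120:320]
cv2.imwrite('pics/b1.png',np.hstack([cv2.resize(x,(400,400),interpolation=cv2.INTER_CUBIC) for x in(f,g)])); s=state();print(s['ee_pos'],s['contact_force'])
E
```

```text
[649.96371081 154.34023914  80.40186141] [ 0.17324087 -0.14157219  0.48789608]
```

View pics/b1.png

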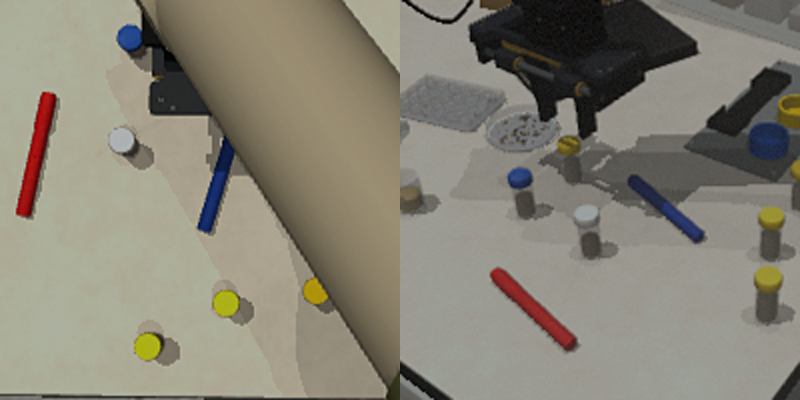

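The scene crop shows the fingers, at (545,105) and (588,120), over the yellow cap at (570,146). I'll lower, grip and lift.

>>> {"op": "drive_tool", "data": {
  "plan": [
    [[0,1,30],[0,0,0],50],
    [[0,1,53],[0,0,0],50],
    [[0,1,53],[0,0,0],50],
    [[0,1,53],[0,0,0],20],
    [[0,1,53],[0,0,0],20],
    [[0,1,53],[0,0,0],20],
    [[0,1,53],[0,0,0],20],
    [[0,1,53],[0,0,0],20],
    [[0,1,53],[0,0,0],20]
  ]
}}

```text
time_s: 9.3
ee_pos: [650.8, 154.5, 26.8]
orientation: [3.14, -0.0, 1.571]
contact_force: [0.2, -0.5, 5.1]
grip_width: 23.9
finger_force: 11.9
```

>>> {"op": "drive_tool", "data": {
  "plan": [
    [[0,0,-20],[0,0,0],20],
    [[0,0,-60],[0,0,0],20],
    [[0,0,-103],[0,0,0],20],
    [[0,0,-103],[0,0,0],20],
    [[0,0,-103],[0,0,0],20]
  ]
}}

```text
time_s: 9.8
ee_pos: [650.7, 154.4, 129.8]
orientation: [3.14, -0.0, 1.571]
contact_force: [-0.4, 0.4, -0.9]
grip_width: 23.8
finger_force: 12.0
```

>>> {"op": "drive_tool", "data": {
  "plan": [
    [[-30,-18,0],[0,0,0],20],
    [[-68,-41,0],[0,0,0],20],
    [[-108,-66,0],[0,0,0],20],
    [[-148,-90,0],[0,0,0],20],
    [[-188,-114,0],[0,0,0],20],
    [[-225,-137,0],[0,0,0],20],
    [[-253,-154,0],[0,0,0],20],
    [[-253,-154,0],[0,0,0],20],
    [[-253,-154,0],[0,0,0],20],
    [[-253,-154,30],[0,0,0],20],
    [[-253,-154,30],[0,0,0],20]
  ]
}}

```text
time_s: 10.9
ee_pos: [494.6, -97.0, 95.8]
orientation: [-3.136, -0.002, 1.574]
contact_force: [-0.1, 0.3, -0.5]
grip_width: 23.8
finger_force: 12.0
```

>>> {"op": "drive_tool", "data": {
  "plan": [
    [[-1,1,25],[0,0,0],20],
    [[-1,1,50],[0,0,0],20],
    [[-1,1,60],[0,0,0],20],
    [[-1,1,60],[0,0,0],20],
    [[-1,1,60],[0,0,0],20]
  ]
}}

```text
time_s: 11.4
ee_pos: [498.1, -99.3, 39.9]
orientation: [3.141, -0.0, 1.572]
contact_force: [-0.2, -0.5, -0.0]
grip_width: 24.3
finger_force: 12.0
```

```bash
python3 - <<'E'
from h import *
b=cam('scene')
cv2.imwrite('pics/b2.png',cv2.resize(b['frame'][:,:,::-1][130:230,250:370],(600,500),interpolation=cv2.INTER_CUBIC)); s=state();print(s['ee_pos'],s['contact_force'])
E
```

```text
[498.30243291 -99.54914736  40.19913006] [-0.02169255  0.29707382 -0.6395892 ]
```

View pics/b2.png

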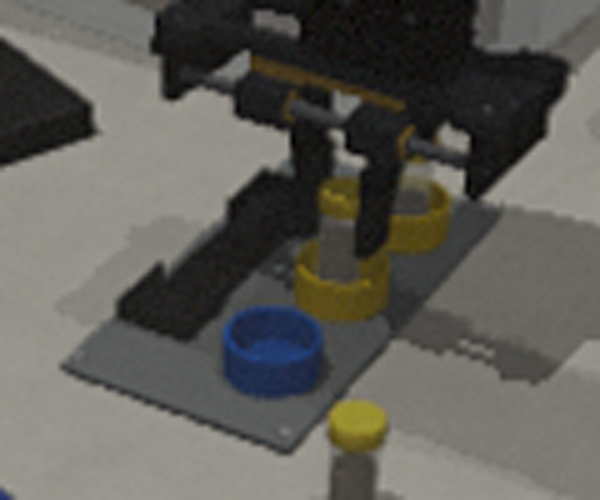

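The second vial is in the middle yellow cup at (342,280), and the first is standing behind it. I'll lower it 4 mm and release.

>>> {"op": "drive_tool", "data": {
  "plan": [
    [[0,0,4],[0,0,0],20],
    [[0,0,4],[0,0,0],20],
    [[0,0,4],[0,0,0],34],
    [[0,0,4],[0,0,0],50],
    [[0,0,4],[0,0,0],50],
    [[0,0,4],[0,0,0],50],
    [[0,0,-20],[0,0,0],50],
    [[0,0,-60],[0,0,0],50],
    [[0,0,-90],[0,0,0],50],
    [[0,0,-90],[0,0,0],50]
  ]
}}

```text
time_s: 12.45
ee_pos: [499.7, -100.0, 132.9]
orientation: [3.136, 0.002, 1.571]
contact_force: [-0.3, -0.5, -0.4]
grip_width: 49.7
finger_force: 0.0
```

>>> {"op": "drive_tool", "data": {
  "plan": [
    [[327,155,0],[0,0,0],50],
    [[327,155,0],[0,0,0],50],
    [[327,155,0],[0,0,0],50],
    [[327,155,0],[0,0,0],50],
    [[327,155,0],[0,0,0],50],
    [[327,155,0],[0,0,0],50],
    [[327,155,0],[0,0,0],50],
    [[327,155,0],[0,0,0],50],
    [[327,155,25],[0,0,0],50],
    [[327,155,50],[0,0,0],50],
    [[327,155,50],[0,0,0],50],
    [[327,155,50],[0,0,0],50]
  ]
}}

```text
time_s: 13.65
ee_pos: [652.0, 226.8, 78.7]
orientation: [-3.14, 0.0, 1.571]
contact_force: [0.5, -0.1, 0.4]
grip_width: 50.4
finger_force: 0.0
```

```bash
python3 - <<'E'
from h import *
b=cam('scene')
cv2.imwrite('pics/c1.png',cv2.resize(b['frame'][:,:,::-1][110:290,120:360],(800,600),interpolation=cv2.INTER_CUBIC)); s=state();print(s['ee_pos'],s['contact_force'])
E
```

```text
[652.54447447 227.21937446  79.86845067] [-0.62513809  0.55678423  0.0464647 ]
```

View pics/c1.png

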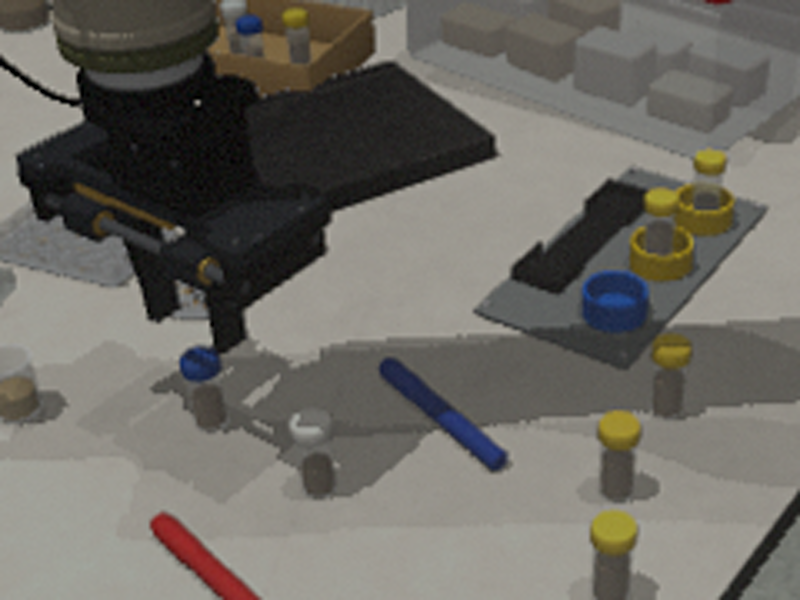

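Both yellow vials stand upright in their cups, at (660,220) and (708,180), and the gripper is over the blue cap at (200,363). I'll grip the blue vial next.

>>> {"op": "drive_tool", "data": {
  "plan": [
    [[0,0,30],[0,0,0],50],
    [[0,0,53],[0,0,0],50],
    [[0,0,53],[0,0,0],50],
    [[0,0,53],[0,0,0],20],
    [[0,0,53],[0,0,0],20],
    [[0,0,53],[0,0,0],20],
    [[0,0,53],[0,0,0],20],
    [[0,0,53],[0,0,0],20],
    [[0,0,53],[0,0,0],20]
  ]
}}

```text
time_s: 14.6
ee_pos: [652.8, 227.5, 26.9]
orientation: [3.14, -0.0, 1.571]
contact_force: [0.5, -0.4, 4.4]
grip_width: 24.2
finger_force: 11.9
```

>>> {"op": "drive_tool", "data": {
  "plan": [
    [[0,0,-20],[0,0,0],20],
    [[0,0,-60],[0,0,0],20],
    [[0,0,-103],[0,0,0],20],
    [[0,0,-103],[0,0,0],20],
    [[0,0,-103],[0,0,0],20]
  ]
}}

```text
time_s: 15.1
ee_pos: [652.6, 227.5, 129.8]
orientation: [3.14, -0.0, 1.571]
contact_force: [-0.4, -0.0, -0.5]
grip_width: 24.0
finger_force: 12.0
```

>>> {"op": "drive_tool", "data": {
  "plan": [
    [[-30,-19,0],[0,0,0],20],
    [[-68,-43,0],[0,0,0],20],
    [[-108,-69,0],[0,0,0],20],
    [[-148,-94,0],[0,0,0],20],
    [[-188,-119,0],[0,0,0],20],
    [[-225,-143,0],[0,0,0],20],
    [[-252,-160,0],[0,0,0],20],
    [[-252,-160,0],[0,0,0],20],
    [[-252,-160,0],[0,0,0],20],
    [[-252,-160,30],[0,0,0],20],
    [[-252,-160,30],[0,0,0],20],
    [[-252,-160,30],[0,0,0],20]
  ]
}}

```text
time_s: 16.3
ee_pos: [492.1, -23.5, 98.7]
orientation: [-3.14, -0.001, 1.573]
contact_force: [0.5, 0.2, -0.0]
grip_width: 24.2
finger_force: 12.0
```

>>> {"op": "drive_tool", "data": {
  "plan": [
    [[0,0,25],[0,0,0],20],
    [[0,0,50],[0,0,0],20],
    [[0,0,60],[0,0,0],20],
    [[0,0,60],[0,0,0],20],
    [[0,0,60],[0,0,0],20]
  ]
}}

```text
time_s: 16.8
ee_pos: [493.2, -24.4, 40.1]
orientation: [3.14, -0.0, 1.572]
contact_force: [0.4, 0.1, 0.5]
grip_width: 24.1
finger_force: 12.0
```

```bash
python3 - <<'E'
from h import *
b=cam('scene')
cv2.imwrite('pics/c2.png',cv2.resize(b['frame'][:,:,::-1][130:230,250:370],(600,500),interpolation=cv2.INTER_CUBIC)); s=state();print(s['ee_pos'],s['contact_force'])
E
```

```text
[493.33306072 -24.6085259   40.27982342] [ 0.56408141 -0.71924683 -0.5220583 ]
```

View pics/c2.png

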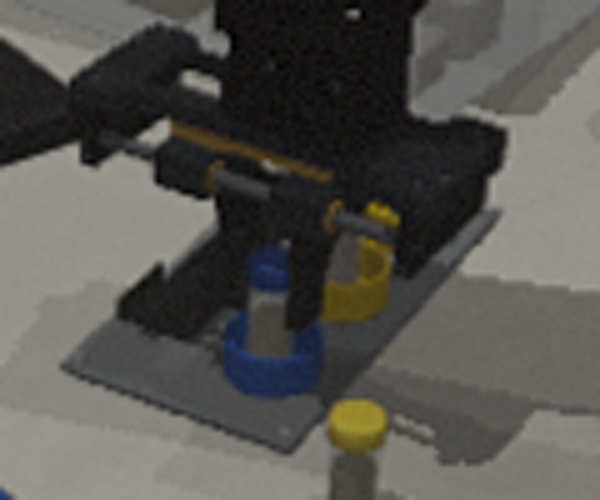

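The blue vial is in the blue cup at (272,345). I'll release it, lift, then move over the marker while turning 74°.

>>> {"op": "drive_tool", "data": {
  "plan": [
    [[0,0,4],[0,0,0],20],
    [[0,0,4],[0,0,0],20],
    [[0,0,4],[0,0,0],34],
    [[0,0,4],[0,0,0],50],
    [[0,0,4],[0,0,0],50],
    [[0,0,4],[0,0,0],50],
    [[0,0,-20],[0,0,0],50],
    [[0,0,-60],[0,0,0],50],
    [[0,0,-90],[0,0,0],50],
    [[0,0,-90],[0,0,0],50],
    [[0,0,-90],[0,0,0],50]
  ]
}}

```text
time_s: 17.95
ee_pos: [492.5, -25.1, 129.2]
orientation: [3.141, 0.001, 1.571]
contact_force: [0.5, -0.5, -0.4]
grip_width: 50.1
finger_force: 0.0
```

>>> {"op": "drive_tool", "data": {
  "plan": [
    [[161,34,0],[0,0,-74.2],45],
    [[161,34,0],[0,0,-74.2],45],
    [[161,34,0],[0,0,-74.2],45],
    [[161,34,0],[0,0,-74.2],45],
    [[161,34,0],[0,0,-74.2],45],
    [[161,34,0],[0,0,-74.2],45],
    [[161,34,0],[0,0,-74.2],45],
    [[161,34,0],[0,0,-74.2],45],
    [[161,34,0],[0,0,-74.2],45],
    [[161,34,50],[0,0,-74.2],45],
    [[161,34,80],[0,0,-74.2],45],
    [[161,34,80],[0,0,-74.2],45]
  ]
}}

```text
time_s: 19.15
ee_pos: [522.7, 135.2, 44.2]
orientation: [-3.138, -0.008, 2.867]
contact_force: [-0.3, -0.1, 1.0]
grip_width: 44.9
finger_force: 0.0
```

```bash
python3 - <<'E'
from h import *
b=cam('scene')
cv2.imwrite('pics/d1.png',cv2.resize(b['frame'][:,:,::-1][120:270,170:370],(800,600),interpolation=cv2.INTER_CUBIC)); s=state();print(s['ee_pos'],s['orientation'])
E
```

```text
[524.31987144 136.11283305  46.93072363] [-3.14021645 -0.00475114  2.86742191]
```

View pics/d1.png

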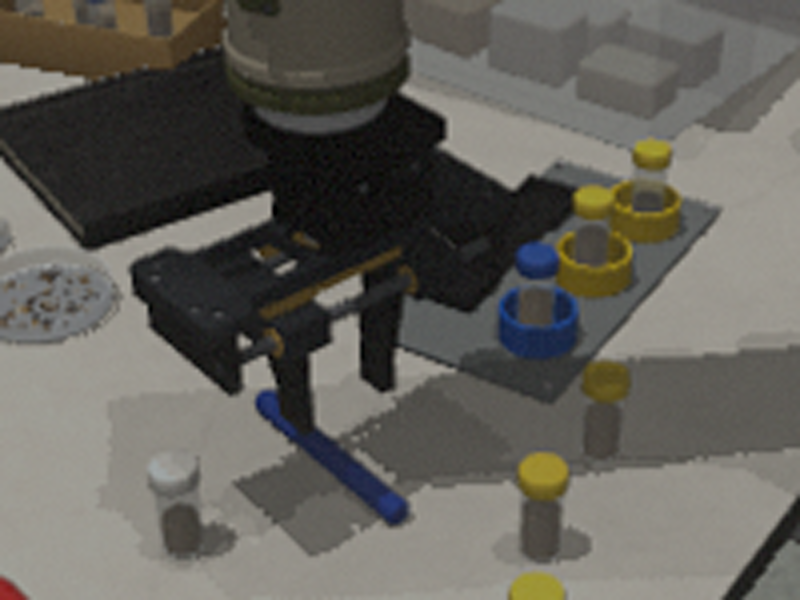

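All three cups are filled and upright. The fingers, at (297,425) and (380,385), straddle the marker's middle, near (333,455). I'll lower and grip.

>>> {"op": "drive_tool", "data": {
  "plan": [
    [[0,0,20],[0,0,0],45],
    [[0,0,40],[0,0,0],45],
    [[0,0,43],[0,0,0],45],
    [[0,0,43],[0,0,0],45],
    [[0,0,43],[0,0,0],10],
    [[0,0,43],[0,0,0],10],
    [[0,0,43],[0,0,0],10],
    [[0,0,43],[0,0,0],10],
    [[0,0,43],[0,0,0],10],
    [[0,0,43],[0,0,0],10],
    [[0,0,43],[0,0,0],10]
  ],
  "newtons": 20
}}

```text
time_s: 20.3
ee_pos: [526.5, 136.3, 6.3]
orientation: [-3.142, 0.0, 2.867]
contact_force: [-0.9, 0.3, 4.7]
grip_width: 16.2
finger_force: 20.0
```

>>> {"op": "drive_tool", "data": {
  "plan": [
    [[0,0,-20],[0,0,0],10],
    [[0,0,-60],[0,0,0],10],
    [[0,0,-100],[0,0,0],10],
    [[0,0,-125],[0,0,0],10],
    [[0,0,-125],[0,0,0],10],
    [[0,0,-125],[0,0,0],10]
  ]
}}

```text
time_s: 20.9
ee_pos: [526.3, 135.9, 130.8]
orientation: [-3.141, 0.001, 2.866]
contact_force: [-0.9, -0.1, -0.2]
grip_width: 16.5
finger_force: 20.0
```

```bash
python3 - <<'E'
from h import *
b=cam('scene')
cv2.imwrite('pics/d2.png',cv2.resize(b['frame'][:,:,::-1][120:270,170:370],(800,600),interpolation=cv2.INTER_CUBIC))
s=state();p=s['ee_pos'];o=s['orientation'];y=o[2];print(p,o)
d=np.array([564.5,-96,p[2]])-p
print('tool shift',rot(o).T@d,'turn',np.degrees(y)-92.7)
E
```

```text
[525.83615862 135.78316496 130.07421766] [-3.14076285e+00 -7.69830484e-04  2.86629295e+00]
tool shift [-1.00214738e+02 -2.12544877e+02  9.92221630e-02] turn 71.52648912608585
```

View pics/d2.png

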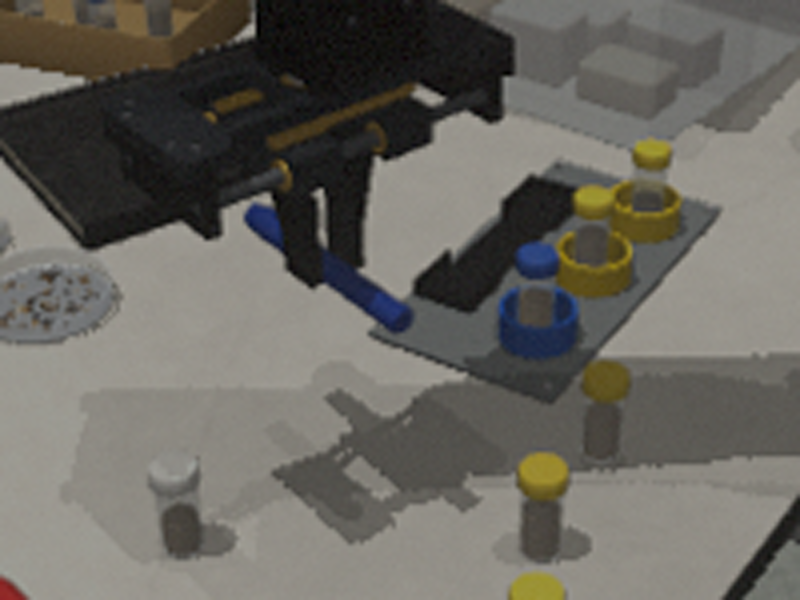

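The marker is held level at (330,265). I'll carry it over the trough and turn it to line up.

>>> {"op": "drive_tool", "data": {
  "plan": [
    [[-20,-40,0],[0,0,8],10],
    [[-40,-80,0],[0,0,16],10],
    [[-60,-120,0],[0,0,24],10],
    [[-80,-165,0],[0,0,32],10],
    [[-95,-200,0],[0,0,40],10],
    [[-100,-212.5,0],[0,0,48],10],
    [[-100,-212.5,0],[0,0,56],10],
    [[-100,-212.5,0],[0,0,64],10],
    [[-100,-212.5,0],[0,0,71.5],10],
    [[-100,-212.5,0],[0,0,71.5],10],
    [[-100,-212.5,0],[0,0,71.5],10],
    [[-100,-212.5,0],[0,0,71.5],10]
  ]
}}

```text
time_s: 22.15
ee_pos: [564.5, -95.4, 130.4]
orientation: [-3.141, -0.0, 1.622]
contact_force: [0.3, -1.1, 0.3]
grip_width: 15.9
finger_force: 20.0
```

>>> {"op": "drive_tool", "data": {
  "plan": [
    [[0,0,30],[0,0,0],10],
    [[0,0,60],[0,0,0],10],
    [[0,0,80],[0,0,0],10],
    [[0,0,85],[0,0,0],10],
    [[0,0,85],[0,0,0],10],
    [[0,0,85],[0,0,0],10]
  ]
}}

```text
time_s: 22.75
ee_pos: [565.5, -95.4, 47.1]
orientation: [3.14, 0.0, 1.619]
contact_force: [-0.4, 1.3, -0.0]
grip_width: 16.5
finger_force: 20.0
```

```bash
python3 - <<'E'
from h import *
b=cam('scene')
cv2.imwrite('pics/d3.png',cv2.resize(b['frame'][:,:,::-1][130:230,230:370],(700,500),interpolation=cv2.INTER_CUBIC))
s=state();p=s['ee_pos'];o=s['orientation'];print(p,o, s['grip_width'])
E
```

```text
[565.63567194 -95.5102913   47.25093816] [3.13979222e+00 4.69306740e-04 1.61906407e+00] 16.237997248864254
```

View pics/d3.png

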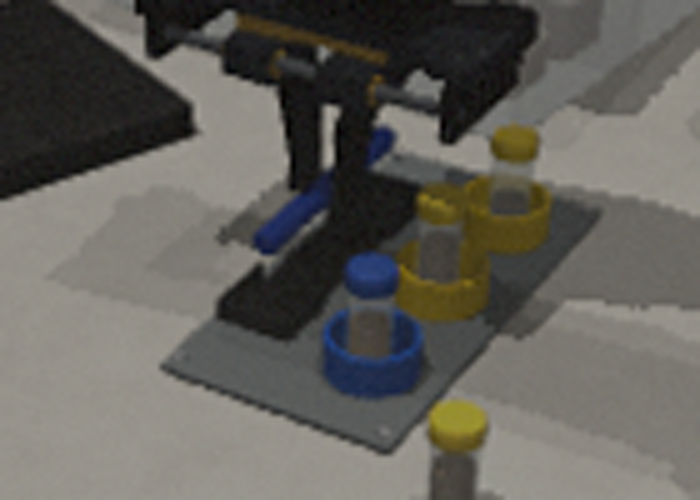

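The marker is lined up above the trough, with its ends at (265,240) and (385,140), and the gripper body is clear of the caps. I'll lower it.

>>> {"op": "drive_tool", "data": {
  "plan": [
    [[0,-1,12],[0,0,0],10],
    [[0,-1,24],[0,0,0],10],
    [[0,-1,32],[0,0,0],10],
    [[0,-1,33],[0,0,0],10],
    [[0,-1,33],[0,0,0],10]
  ]
}}

```text
time_s: 23.3
ee_pos: [563.5, -95.4, 12.3]
orientation: [-3.141, -0.0, 1.619]
contact_force: [0.2, 1.1, -0.8]
grip_width: 16.2
finger_force: 20.0
```

>>> {"op": "drive_tool", "data": {
  "plan": [
    [[0,0,1],[0,0,0],10],
    [[0,0,1],[0,0,0],24],
    [[0,0,1],[0,0,0],34],
    [[0,0,1],[0,0,0],34],
    [[0,0,1],[0,0,0],34],
    [[0,0,-15],[0,0,0],34],
    [[0,0,-50],[0,0,0],34],
    [[0,0,-100],[0,0,0],34],
    [[0,0,-150],[0,0,0],34],
    [[200,0,-200],[0,0,0],34],
    [[200,0,-200],[0,0,0],34],
    [[200,0,-200],[0,0,0],34]
  ]
}}

```text
time_s: 24.5
ee_pos: [556.6, 51.5, 201.6]
orientation: [3.14, 0.001, 1.618]
contact_force: [1.0, 0.5, -0.2]
grip_width: 34.1
finger_force: 0.0
```

>>> {"op": "drive_tool", "data": {
  "plan": [
    [[120,0,0],[0,0,0],34],
    [[120,0,0],[0,0,0],34],
    [[120,0,0],[0,0,0],34],
    [[120,0,0],[0,0,0],34],
    [[120,0,0],[0,0,0],34]
  ]
}}

```text
time_s: 25.0
ee_pos: [551.1, 169.5, 200.1]
orientation: [3.141, 0.0, 1.619]
contact_force: [-0.1, -0.5, -0.1]
grip_width: 33.7
finger_force: 0.0
```

```bash
python3 - <<'E'
from h import *
b=cam('scene');a=cam('top')
g=b['frame'][:,:,::-1][130:290,150:370];f=a['frame'][:,:,::-1][130:330,90:450]
cv2.imwrite('pics/e1.png',np.vstack([cv2.resize(g,(412,300),interpolation=cv2.INTER_CUBIC),cv2.resize(f,(412,229),interpolation=cv2.INTER_CUBIC)]))
print(state()['ee_pos'])
E
```

```text
[551.56044606 167.97834106 199.72632288]
```

View pics/e1.png

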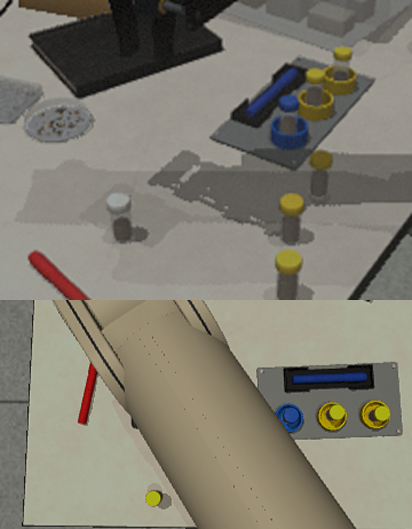

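The marker lies flat in the trough at (330,378). The three vials stand upright in their matching cups, and nothing else has moved. Handing in.

```bash
python3 -c "
from station import sign_off
print(sign_off())"
```

```text
the job is handed in; nothing more can be done
None
```

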